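Close the specimen pots with their lids

TASK

Two open pots stand on the laboratory desk and three washed lids lie on the sloping drying rack. Without tipping the pots, close each with the lid that fits it, so that the lid sits flat and fully home on the rim and the pot is left standing upright on the desk. Leave the spare lid on the rack and everything else on the desk where it is.

Things in the scene. Friction and masses are not known exactly. Their poses are not given: they have to be found in the camera images.
- rack: Steel drying rack, fixed, 352 wide (its y). Its plate slopes up at 35 degrees towards rack +x; low edge, with a ledge, nearest the robot and 20 above the desk. Three lids lie on it side by side, 105 apart along rack y, in any order. Origin: on the desk under its middle.
- rack_bar (a point): Middle of the rack's carrying bar: 10 thick, 344 long along rack y, 166 above the desk, on end posts. It is 25 farther from the robot than the lid grips and about 90 above them: in the way of a gripper coming straight down on a lid, clear of one tilted square to the plate.
- lid_round: White plastic lid with a round plate, 90 diameter, 6 thick; under it a round plug 72 diameter, 8 deep; on top a black grip bar 46 long (lid x), 14 thick (lid y), 26 high. Origin: centre of the plug's underside; z out through the grip, so the plate spans z 8 to 14 and the grip z 14 to 40. About 90 g. On the rack its z is square to the sloping plate and its x points up the slope.
- lid_square: The same, with a square plate 90 x 90 and a square plug 62 x 62, sides along lid x and y; the same grip, origin and axes.
- lid_oblong: Spare lid: the same, with an oblong plate 90 (x) x 60 (y), plug 62 x 36, the same grip; it fits neither pot and stays on the rack.
- pot_round: Open round white pot, loose, about 400 g, 86 outside diameter, 78 inside, 60 high, floor 6 thick. Origin: centre of its underside. The round lid's plate rests on its rim, plug inside: lid origin 52 above pot origin.
- pot_square: Open square white pot, loose, about 400 g, 76 x 76 outside, 68 x 68 inside, 60 high, sides along its x and y. Origin: centre of its underside. The square lid fits at any of four quarter turns: lid origin 52 above pot origin.
- pipette_a: Bystander: hand pipette lying flat, 255 long, 30 across, origin under its middle
- pipette_b: Bystander: another hand pipette lying flat, 255 long, 30 across, origin under its middle
- slide_box: Bystander: cardboard slide box with paper lid, 84 x 54 x 34, origin under its centre; it stands between the pots
- reagent: Bystander: closed white reagent bottle, 64 diameter, 140 high, origin under its centre
- timer: Bystander: flat grey bench timer, 65 x 65 x 18, origin under its centre
- pen_cup: Bystander: grey cup with pens, 72 diameter, 150 high with pens, origin under its centre
Things that resemble listed ones, but are neither listed nor needed, are in the scene too. Leave any pink or red look-alike of the lid_round alone.

How it is judged:
At the end, for the whole second after the job is handed in: The round lid is on the round pot and the square lid on the square pot: each lid's origin 47 to 55 mm above its pot's origin (52 when home) and within 8 mm of its axis, lid and pot within 0.06 rad of level, both pots on the desk, all at rest (z of lid_round in the frame of pot_round between 0.047 and 0.055 m and horizontal distance between lid_round and pot_round below 0.008 m and angle between each of lid_round, pot_round, lid_square, pot_square's own z axis and vertical below 0.06 rad and height (world z) of each of pot_round, pot_square below 0.006 m and linear speed of each of lid_round, pot_round, lid_square, pot_square below 0.02 m/s and z of lid_square in the frame of pot_square between 0.047 and 0.055 m and horizontal distance between lid_square and pot_square below 0.008 m); the robot touches nothing.
It fails at once if the spare (oblong) lid is moved more than 30 mm (distance of lid_oblong from where it was at the start of the episode above 0.03 m).
It fails at once if a pot is tipped by more than 0.4 rad (angle between any of pot_round, pot_square's own z axis and vertical above 0.4 rad).
It fails at once if a bystander (pipette, slide box, reagent bottle, timer or pen cup) is moved more than 30 mm (distance of any of pipette_a, pipette_b, slide_box, reagent, timer, pen_cup from where it was at the start of the episode above 0.03 m).
It also fails if it takes over 51 s, if anything falls off the work surface, if the arm or the gripper's body presses on something with over 40 N, if the wrist force passes 120 N, or if a joint passes its speed limit or range.

ROBOT

A 6-joint arm with a two-finger parallel gripper is mounted at the origin on the work surface. World frame = base frame: x ahead of the robot, y to its left, z up, the work surface at z = 0. Lengths are in m, angles in rad, forces in N, time in s.
With the tool pointing down it reaches from about 0.25 to 0.8 m from the base axis. Payload 8.5 kg.
Tool frame: the origin (TCP) lies on the centre line of the jaws, within the pads' length; the fingertips stand 14 mm ahead of it and the grasp point (between the pads) lies 5 mm behind it (arm.tips_ahead is the distance from the TCP to the fingertips, in m); z points along the fingers, y is the line along which they close (so a half turn about z gives the same grasp; the last joint's range is limited). The gripper opens to 85 mm and grips with 20 to 120 N. Pads are 22 mm wide; open, the fingers measure 114 mm over their backs; the gripper's body (76 mm by 85 mm) begins 54 mm behind the grasp point. The pads swing forward as they close: fully open they stand 13 mm farther back than shut.
Start: joints at [0, 0.238, -0.013, 1.319, 0, 1.571], TCP at [0.525, -0, 0.245] pointing down, gripper open.
Joint ranges: [-2.66, 2.66], [-1.03, 1.9], [-1.14, 1.46], [-1.82, 2.27], [-1.45, 1.34], [-3.14, 3.14]. Speed limits (rad/s): [2.22, 2.22, 2.79, 3.14, 3.14, 3.14].

INTERFACE

Orientations are given as [roll, pitch, yaw] about the fixed x, y, z axes, in that order (R = Rz(yaw) Ry(pitch) Rx(roll)).
In Python, from rig import arm, viewer, job gives the robot as it stands.
- The arm moves only by the tool move_arm, never from a script. Its argument "steps" is a list of rows, each a list of 3 entries, a list of its own where there are three numbers: the shift along the tool's x, y, z in cm, then the turn, a rotation vector about the tool's x, y, z in rad, then the opening, from -1 (shut) to 1 (fully open). In form: [[[dx, dy, dz], [rx, ry, rz], grip], ...]. A call has 1 to 8 rows; each row is the pose to reach, as a shift and turn from the pose commanded when the call began, along the tool's axes at that moment; what a row does not reach only later rows make up. A row lasts 1/8 s, in which the tool goes at most 62.5 mm and 10.7 degrees, less where a joint would pass 70% of its speed; a pose out of reach is approached as far as the arm can. A call with a gripper value outside its range is refused whole. The fingers move at their own pace and stop on an object; the grip force is fixed at half the most. Time passes only in rows, so rows that repeat a pose let the fingers close. It gives the time, the measured TCP pose, the force, the opening and the grip force at its end, in the units of the state.
- arm.get_obs(): the state, without advancing time (a new reading comes with each control period).
- viewer.get_image(name): name is "scene" or "side" or "wrist"; returns the picture (400x640x3 uint8, red, green, blue); there is no depth.
- viewer.camera_model(name): a dict with "mtx" (3x3 intrinsics, pixels), "R" (3x3) and "t" (3): a world point X has camera coordinates R X + t; the wrist camera has in their place "tool_from_camera" (4x4, takes a point from camera to tool coordinates, whose origin is the TCP and whose axes are the flange's). Camera axes: x right, y down, z forward; pixel columns grow to the right and rows downward; lengths in m; the calibration is good to about 2 mm. A picture is of the moment at which its call begins: read the wrist's pose just before it. camera_model takes no time and is no camera call.
- job.job_done(): hands the job in; it is judged then, once.
The state is a dict: "t": time; "q": joint angles; "dq": joint speeds; "joint_torque": joint torques, N m; "tcp_pos": TCP position; "tool_rot": TCP orientation; "ft_force": force on the tool from outside, world axes, zero at the start; "moment": the same for the moment, N m; "width": finger opening in m; "gripper_force": force on a finger pad.
Only numpy, scipy, OpenCV 4.12 (cv2) and the standard library are available. Lean on these libraries where they do the work, as an engineer would, in place of code of your own. Each camera call takes 0.05 s, during which the arm holds its last target. There are 200 camera calls.

## Working session

There is one attempt and no reset: what is moved stays moved. The work goes in short steps, Python scripts to look and compute and a tool call to move; the robot and the scene stay as the last step left them, time stands still between calls to the robot, and variables do not carry over. Pictures are saved under pics/ and viewed, at most 10 in all, crops included, and the job is handed in when it is done.

Besides the shell and the picture viewer there is one more tool, called after "Emit:" as name([rows], argument=value, ...), one row to a line, values as JSON. move_arm: Moves the arm, as the interface text tells. Its arguments: {"type":"object","properties":{"steps":{"type":"array","items":{"type":"array"}}},"required":["steps"]}

```bash
mkdir -p pics; ls; python3 - <<'E'
from rig import arm, viewer, job
import cv2
for n in ["scene","side"]:
    im=viewer.get_image(n); cv2.imwrite(f"pics/{n}0.png",cv2.resize(im[:,:,::-1],(800,500),interpolation=cv2.INTER_CUBIC)); cv2.imwrite(f"raw_{n}.png",im[:,:,::-1])
    m=viewer.camera_model(n); print(n,m["mtx"],m["R"],m["t"], -m["R"].T@m["t"])
print(viewer.camera_model("wrist")); print(arm.get_obs())
E
```

```text
pics
scene [[366.69357961   0.         321.00770014]
 [  0.         366.69357961 194.44019835]
 [  0.           0.           1.        ]] [[-0.73603904  0.67684627  0.01120936]
 [ 0.44500357  0.49626629 -0.74544724]
 [-0.51011602 -0.54369007 -0.66647037]] [ 0.36722604 -0.13208328  1.21735488] [0.95006246 0.47885667 0.70875347]
side [[496.66679816   0.         329.15681861]
 [  0.         496.66679816 196.95875056]
 [  0.           0.           1.        ]] [[ 0.86957692 -0.49367822 -0.01085336]
 [-0.36960134 -0.63613476 -0.67729419]
 [ 0.32746119  0.59297081 -0.73563224]] [-0.44553512  0.24645809  1.15639733] [ 0.09984305 -0.74888029  1.01277223]
{'mtx': array([[349.78104323,   0.        , 320.08938712],
       [  0.        , 349.78104323, 198.20438563],
       [  0.        ,   0.        ,   1.        ]]), 'tool_from_camera': array([[ 9.26860324e-04, -9.58568158e-01, -2.84861769e-01,
         7.29785517e-02],
       [ 9.99999508e-01,  9.89401593e-04, -7.56471990e-05,
        -2.82122438e-05],
       [ 3.54355685e-04, -2.84861559e-01,  9.58568603e-01,
        -1.27697893e-01],
       [ 0.00000000e+00,  0.00000000e+00,  0.00000000e+00,
         1.00000000e+00]])}
{'t': 0.1, 'q': array([ 3.21793086e-05,  2.38762035e-01, -1.41708778e-02,  1.31919053e+00,
        8.22814669e-06,  1.57077745e+00]), 'dq': array([ 6.40114899e-04, -6.27350586e-04,  4.31620887e-04,  1.74715599e-04,
        6.76886318e-04, -4.80871095e-05]), 'joint_torque': array([-1.94144020e-03, -5.39726973e+01,  3.46997201e+01,  1.33770503e-02,
       -6.54985024e-05, -4.83787790e-05]), 'tcp_pos': array([5.24649609e-01, 1.92920630e-05, 2.44719895e-01]), 'tool_rot': array([-3.14026554e+00, -8.25318862e-06,  1.57084737e+00]), 'ft_force': array([0.01302748, 0.0390058 , 0.38826614]), 'moment': array([ 0.0216472 , -0.03490105, -0.00752251]), 'gripper_force': 0.0, 'width': 0.08497277218660118}
```

View pics/scene0.png

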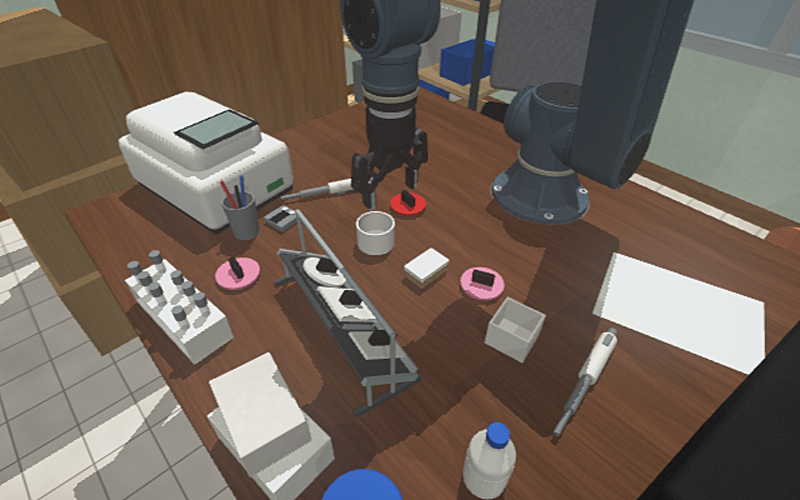

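View pics/side0.png

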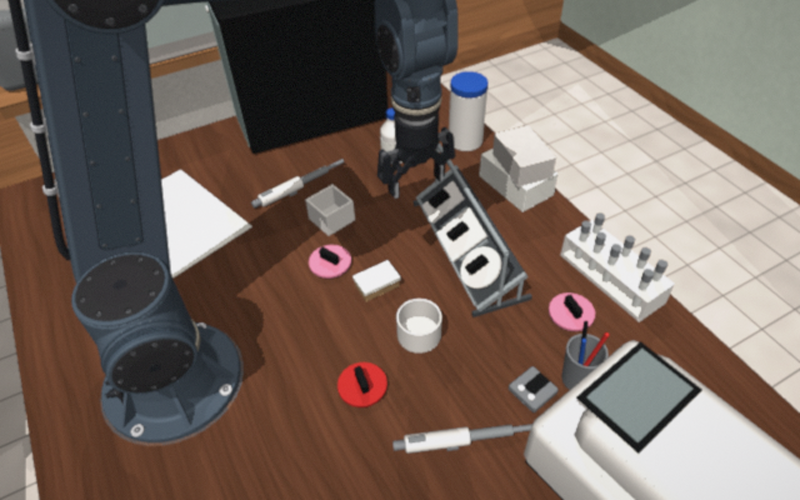

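The scene view shows, in 800-px coordinates, the round lid (325,268), the square lid (348,300) and the oblong lid (378,342) on the rack. The round pot is at (375,232) and the square pot at (515,328). Next I'll take enlarged crops.

```bash
python3 - <<'E'
import cv2
a=cv2.imread("raw_side.png")[125:285,235:435]; cv2.imwrite("pics/side_c.png",cv2.resize(a,(750,600),interpolation=cv2.INTER_CUBIC))
a=cv2.imread("raw_scene.png")[160:340,210:450]; cv2.imwrite("pics/scene_c.png",cv2.resize(a,(800,600),interpolation=cv2.INTER_CUBIC))
E
```

```text
(no output)
```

View pics/side_c.png

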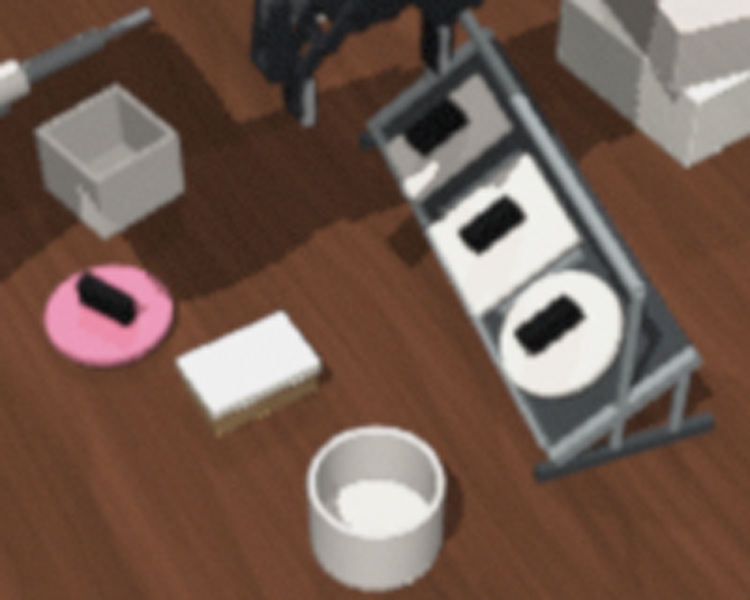

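View pics/scene_c.png

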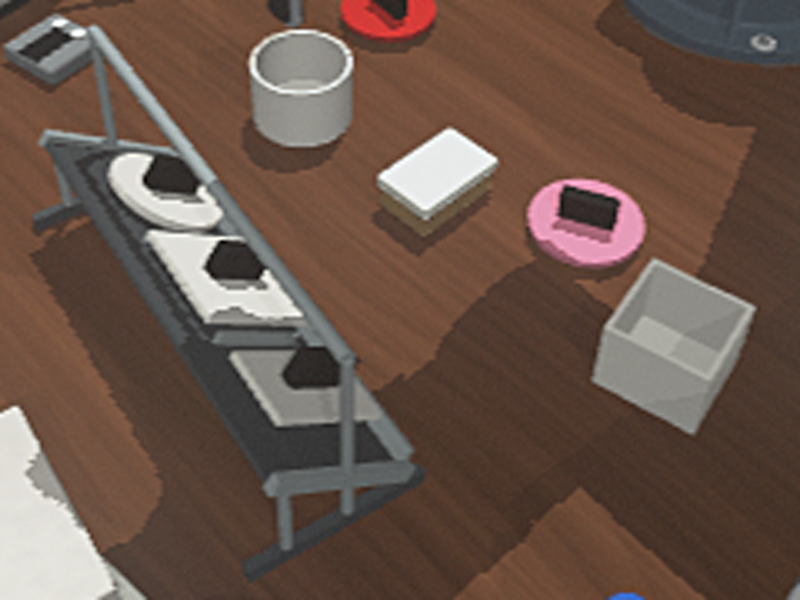

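```bash
cat > h.py <<'E'
import numpy as np, cv2
from rig import viewer, arm
C={n:viewer.camera_model(n) for n in("scene","side")}
off={"scene":(210,160,10/3),"side":(235,125,3.75)}
def ray(n,p,crop=True):
    m=C[n]
    if crop: p=(p[0]/off[n][2]+off[n][0]-.35,p[1]/off[n][2]+off[n][1]-.35)
    d=m["R"].T@np.linalg.solve(m["mtx"],[p[0],p[1],1]); return -m["R"].T@m["t"],d/np.linalg.norm(d)
def onz(n,p,z,crop=True):
    o,d=ray(n,p,crop); return o+d*(z-o[2])/d[2]
def tri(ps,pd):
    A=0;b=0
    for n,p in(("side",ps),("scene",pd)):
        o,d=ray(n,p);P=np.eye(3)-np.outer(d,d);A=A+P;b=b+P@o
    return np.linalg.solve(A,b)
E
python3 - <<'E'
from h import *
np.set_printoptions(precision=4,suppress=True)
print("sq rim side",*[onz("side",p,.06) for p in[(37,133),(115,87),(182,140),(107,186)]])
print("sq rim scene",*[onz("scene",p,.06) for p in[(655,260),(754,308),(697,374),(605,328)]])
print("round side",onz("side",(377,482),.06),"scene",onz("scene",(301,67),.06))
print("round extremes side",onz("side",(308,485),.06),onz("side",(445,485),.06),"scene",onz("scene",(249,68),.06),onz("scene",(354,68),.06))
print("bar side",onz("side",(470,18),.166),onz("side",(637,290),.166),"scene",onz("scene",(95,30),.166),onz("scene",(345,358),.166))
print("roundlid ctr tri",tri((561,332),(165,190)))
print("grips(tri, top ctr)",tri((550,320),(174,172)),tri((492,220),(240,258)),tri((437,122),(312,368)))
E
```

```text
sq rim side [0.3879 0.2607 0.06  ] [0.46   0.2782 0.06  ] [0.4785 0.1991 0.06  ] [0.4099 0.1828 0.06  ]
sq rim scene [0.4076 0.1957 0.06  ] [0.3923 0.2678 0.06  ] [0.4661 0.2745 0.06  ] [0.4811 0.2106 0.06  ]
round side [ 0.4472 -0.145   0.06  ] scene [ 0.4556 -0.1345  0.06  ]
round extremes side [ 0.4084 -0.1252  0.06  ] [ 0.483  -0.1684  0.06  ] scene [ 0.4887 -0.1623  0.06  ] [ 0.4236 -0.1041  0.06  ]
bar side [0.6672 0.1039 0.166 ] [ 0.6184 -0.1667  0.166 ] scene [ 0.6199 -0.1651  0.166 ] [0.6793 0.1723 0.166 ]
roundlid ctr tri [ 0.6204 -0.0961  0.0547]
grips(tri, top ctr) [ 0.6119 -0.0939  0.0697] [0.6282 0.0054 0.0693] [0.6495 0.1106 0.0689]
```

```bash
cat >> h.py <<'E'
from scipy.spatial.transform import Rotation as Ro
import pickle
def wshot(name):
    o=arm.get_obs(); im=viewer.get_image("wrist"); cv2.imwrite(f"raw_{name}.png",im[:,:,::-1])
    pickle.dump((o["tcp_pos"],o["tool_rot"]),open(name+".pkl","wb"))
    cv2.imwrite(f"pics/{name}.png",cv2.resize(im[:,:,::-1],(800,500),interpolation=cv2.INTER_CUBIC))
W=viewer.camera_model("wrist")
def wpose(name):
    p,r=pickle.load(open(name+".pkl","rb")); T=np.eye(4);T[:3,:3]=Ro.from_euler("xyz",r).as_matrix();T[:3,3]=p
    return T@W["tool_from_camera"]
def wproj(name,X):
    T=np.linalg.inv(wpose(name));X=np.atleast_2d(X);c=X@T[:3,:3].T+T[:3,3];u=c@W["mtx"].T;return u[:,:2]/u[:,2:]
def wz(name,p,z,s=1.25):
    T=wpose(name);p=((p[0]+.5)/s-.5,(p[1]+.5)/s-.5);d=T[:3,:3]@np.linalg.solve(W["mtx"],[p[0],p[1],1]);o=T[:3,3];return o+d*(z-o[2])/d[2]
E
python3 -c "
from h import *
wshot('w1')"
```

```text
(no output)
```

View pics/w1.png

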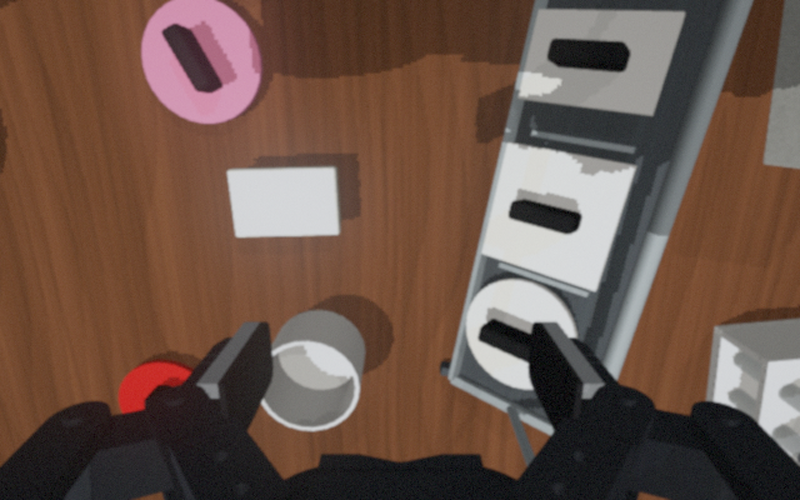

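The wrist view shows the round pot rim centred at about (310,386). The square lid plate corners are (513,143), (636,163), (600,290) and (483,253), the round plate centre is about (521,334), and the oblong plate corners are (537,8), (686,11), (655,116) and (519,100).

```bash
cat > fit.py <<'E'
from h import *
from scipy.optimize import least_squares
np.set_printoptions(precision=4,suppress=True)
print("pot c",wz('w1',(310,386),.06),"ext",*[wz('w1',p,.06) for p in[(260,386),(360,386),(310,341),(310,430)]])
c,s=np.cos(np.radians(35)),np.sin(np.radians(35))
def Rl(yaw): return Ro.from_euler("z",yaw).as_matrix()@np.array([[c,0,-s],[0,1,0],[s,0,c]])
th=np.linspace(0,2*np.pi,60)
obs=(np.array([(513,143),(636,163),(600,290),(483,253),(537,8),(686,11),(655,116),(519,100)])+.5)/1.25-.5
ext=(np.array([466,577,279,390])+.5)/1.25-.5
def res(v,full=False):
    P=v[:3];R=Rl(v[3]);Y=np.array([-np.sin(v[3]),np.cos(v[3]),0])
    f=lambda k,pts:P+k*.105*Y+np.array(pts)@R.T
    sq=f(0,[(-.045,.045,.014),(.045,.045,.014),(.045,-.045,.014),(-.045,-.045,.014)])
    ob=f(1,[(-.045,.03,.014),(.045,.03,.014),(.045,-.03,.014),(-.045,-.03,.014)])
    rd=wproj('w1',f(-1,np.c_[.045*np.cos(th),.045*np.sin(th),0*th+.014]))
    e=wproj('w1',np.r_[sq,ob])-obs
    return np.r_[e.ravel(),rd[:,0].min()-ext[0],rd[:,0].max()-ext[1],rd[:,1].min()-ext[2],rd[:,1].max()-ext[3]]
r=least_squares(res,[.63,.0,.04,-.17],loss='soft_l1')
print(r.x,r.fun.round(1))
E
python3 fit.py
```

```text
pot c [ 0.4502 -0.1385  0.06  ] ext [ 0.409  -0.1386  0.06  ] [ 0.4914 -0.1384  0.06  ] [ 0.4526 -0.0973  0.06  ] [ 0.4477 -0.1817  0.06  ]
[ 0.644   0.0053  0.0455 -0.1622] [-3.  -2.3  1.8 -0.1 -1.4 -0.4  0.5 -0.8  1.7  1.4 -0.   0.4 -1.5 -0.4
 -0.2 -0.9  1.   0.1  4.1  2.8]
```

```bash
cat >> h.py <<'E'
np.set_printoptions(precision=4,suppress=True)
def Rt(yaw,tilt):   # tool: x=-X' , z down, tilted outward by tilt deg (lid frame yaw)
    c,s=np.cos(np.radians(tilt)),np.sin(np.radians(tilt))
    L=Ro.from_euler("z",yaw).as_matrix()@np.array([[c,0,-s],[0,1,0],[s,0,c]])
    return L@np.diag([-1,1,-1])
def go(*tg, T0=None):  # targets (pos,R): rows from the commanded pose (measured by default)
    o=arm.get_obs(); p,R=(o["tcp_pos"],Ro.from_euler("xyz",o["tool_rot"]).as_matrix()) if T0 is None else T0
    print("now",p,o["tool_rot"],"w",o["width"],"t",o["t"],"q",o["q"])
    for P,Q in tg: print("shift cm",(R.T@(np.array(P)-p)*100).round(2),"turn",Ro.from_matrix(R.T@Q).as_rotvec().round(4))
E
python3 -c "
from h import *
go(((.435,.2335,.22),Rt(0,0)))"
```

```text
now [0.5247 0.     0.2448] [-3.1405 -0.      1.5708] w 0.08600287644775863 t 0.15 q [ 0.      0.2386 -0.014   1.3192  0.      1.5708]
shift cm [23.35 -8.97  2.49] turn [-0.0008 -0.0008 -1.5708]
```

Emit:
move_arm([
  [[6,-2.2,0],[0,0,-0.18],0.2],
  [[12,-4.5,0],[0,0,-0.36],0.2],
  [[17,-6,1],[0,0,-0.55],0.2],
  [[21,-8,2],[0,0,-0.73],0.2],
  [[23.4,-9,2.5],[0,0,-0.92],0.2],
  [[23.4,-9,2.5],[0,0,-1.1],0.2],
  [[23.4,-9,2.5],[0,0,-1.28],0.2],
  [[23.4,-9,2.5],[0,0,-1.46],0.2],
])

```text
t: 1.15
tcp_pos: [0.4347, 0.2341, 0.22]
tool_rot: [-3.141, -0.001, 3.037]
ft_force: [0.2, 0.8, 0.1]
width: 0.0511
gripper_force: 0.0
```

```bash
python3 -c "
from h import *
go(((.435,.2335,.22),Rt(0,0)))
wshot('w2'); go()
"
```

```text
now [0.4347 0.2341 0.22  ] [-3.1412 -0.0005  3.0371] w 0.05106859062940469 t 1.15 q [ 0.4939  0.1955 -0.1352  1.2408  0.      0.5984]
shift cm [-0.03 -0.06  0.  ] turn [-0.0003 -0.0006 -0.1045]
now [0.4347 0.234  0.22  ] [-3.1413 -0.0006  3.0458] w 0.051036173475987934 t 1.2 q [ 0.4938  0.1954 -0.1352  1.2409  0.0001  0.5896]
```

View pics/w2.png

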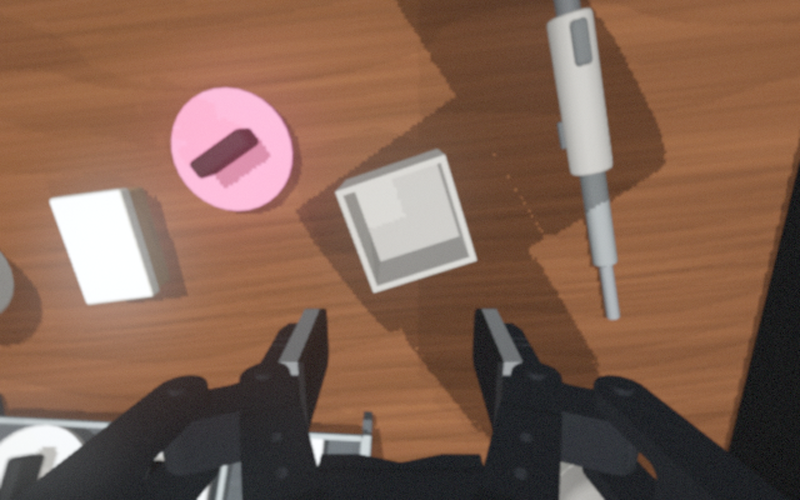

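The pot rim corners are about (337,191), (445,158), (476,262) and (375,292). I'll check the side lengths.

```bash
python3 -c "
from h import *
def ck(ps):
    q=[wz('w2',p,.06) for p in ps]
    print(np.mean(q,0),[round(float(np.linalg.norm(q[i]-q[i-1])),4) for i in range(4)],[round(float(np.arctan2(*(q[i]-q[i-1])[1::-1])%(np.pi/2)),3) for i in range(4)])
ck([(337,191),(445,158),(476,262),(375,292)])
ck([(337,193),(445,161),(476,262),(375,292)])
ck([(337,191),(443,151),(476,262),(375,292)])
from scipy.optimize import least_squares
o=(np.array([(337,192),(476,262),(375,292)])+.5)/1.25-.5
S=.038*np.array([(-1,-1),(1,1),(1,-1)])
def f(v): c,s=np.cos(v[2]),np.sin(v[2]); return (wproj('w2',np.c_[S@np.array([[c,s],[-s,c]])+v[:2],[.06]*3])-o).ravel()
for y in(.22,): r=least_squares(f,[.435,.2335,y]);print(r.x,r.fun)
v=r.x;c,s=np.cos(v[2]),np.sin(v[2]);K=.038*np.array([(-1,-1),(-1,1),(1,1),(1,-1)])@np.array([[c,s],[-s,c]])+v[:2]
im=cv2.imread('raw_w2.png');A=cv2.resize(im,None,fx=5,fy=5,interpolation=cv2.INTER_CUBIC)
for z,col in((.06,(0,0,255)),(0,(255,0,0))):
    cv2.polylines(A,[((wproj('w2',np.c_[K,[z]*4])+.5)*5).astype(int)],True,col,1)
A=A[560:1210,1260:2000]; cv2.imwrite('pics/w2c.png',cv2.resize(A,(683,600)))
"
```

```text
[0.4338 0.2402 0.06  ] [0.0757, 0.0739, 0.0747, 0.0738] [0.218, 0.191, 0.217, 0.204]
[0.4346 0.2401 0.06  ] [0.0744, 0.0739, 0.0728, 0.0738] [0.225, 0.183, 0.225, 0.204]
[0.4327 0.2399 0.06  ] [0.0757, 0.074, 0.0793, 0.0738] [0.218, 0.254, 0.217, 0.204]
[0.4337 0.2405 0.2087] [-0.3187 -0.4836  1.2749 -0.1904 -0.9617  0.857 ]
```

View pics/w2c.png

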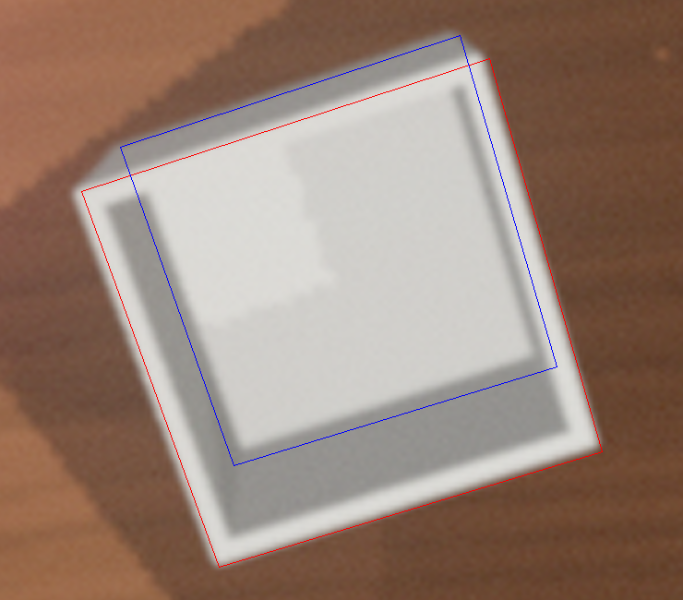

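```bash
cat >> h.py <<'E'
def lidp(P,yaw,h,dx=0):  # TCP pos at lid z=h for lid origin P on rack
    R=Rt(yaw,35)@np.diag([-1,1,-1]); return np.array(P)+R@np.array([dx,0,h])
E
python3 -c "
from h import *
exec(open('fit.py').read().split('r=least')[0].replace('from h import *',''))
g=lambda v:res(np.r_[v,-.168])[16:]
r=least_squares(lambda v:np.r_[g([v[0],v[1],.0455+ (v[0]-.644)*.7])],[.644,.0053]);P=np.array([r.x[0],r.x[1],.0455+(r.x[0]-.644)*.7])
print('round lid alone',P-.105*np.array([np.sin(.168),np.cos(.168),0]),r.fun)
L=np.array([.6265,-.0965,.0455]);R=Rt(-.168,35)
go((lidp(L,-.168,.13),R),(lidp(L,-.168,.033),R))
"
```

```text
pot c [ 0.4509 -0.1388  0.06  ] ext [ 0.4097 -0.1389  0.06  ] [ 0.492  -0.1387  0.06  ] [ 0.4532 -0.0976  0.06  ] [ 0.4484 -0.1819  0.06  ]
round lid alone [ 0.6267 -0.0947  0.0457] [ 0.3405 -0.1952  0.3716 -0.4189]
now [0.4347 0.234  0.22  ] [-3.1413 -0.0006  3.0458] w 0.051036173475987934 t 1.2 q [ 0.4938  0.1954 -0.1352  1.2409  0.0001  0.5896]
shift cm [-14.82 -30.53   6.81] turn [ 0.0217 -0.6112  0.0701]
shift cm [-20.37 -30.93  14.75] turn [ 0.0217 -0.6112  0.0701]
```

Emit:
move_arm([
  [[-2.5,-5.5,0],[0,-0.1,0],0.2],
  [[-5,-11,0],[0,-0.25,0],0.2],
  [[-8,-16.5,1],[0.01,-0.4,0.03],0.2],
  [[-11,-22,3],[0.02,-0.55,0.06],0.2],
  [[-14,-27,5],[0.02,-0.61,0.07],0.2],
  [[-14.8,-30.4,6.8],[0.02,-0.61,0.07],0.2],
  [[-14.8,-30.4,6.8],[0.02,-0.61,0.07],0.2],
  [[-14.8,-30.4,6.8],[0.02,-0.61,0.07],0.2],
])

```text
t: 2.2
tcp_pos: [0.5484, -0.0845, 0.1523]
tool_rot: [3.138, 0.61, 2.955]
ft_force: [-0.8, 0.2, -0.2]
width: 0.0509
gripper_force: 0.0
```

```bash
python3 -c "
from h import *
wshot('w3')
L=np.array([.6267,-.0950,.0456]);R=Rt(-.168,35)
go((lidp(L,-.168,.13),R),(lidp(L,-.168,.033),R))
"
```

```text
now [ 0.5486 -0.0839  0.1527] [3.1381 0.6104 2.9566] w 0.05148804754483502 t 2.25 q [-0.1401  0.0149 -0.7657  0.1801 -0.0223  0.0368]
shift cm [-0.31  0.22  0.29] turn [-0.0063 -0.0004 -0.0139]
shift cm [-0.31  0.28  9.99] turn [-0.0063 -0.0004 -0.0139]
```

View pics/w3.png

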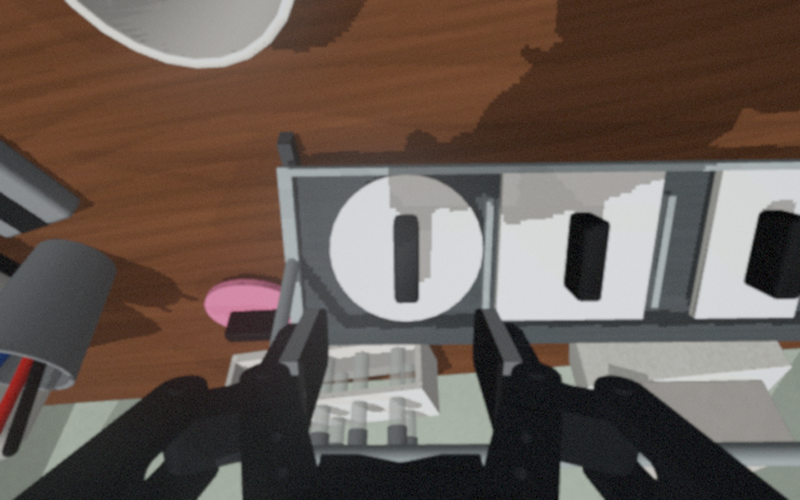

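The round plate spans x 330–483 and y 175–321, with its grip at x≈406. The square plate corners are (497,172), (665,172), (645,321) and (496,318). I'll fit the lids from this view.

```bash
python3 -c "
from h import *
from scipy.optimize import least_squares
R=Rt(-.168,35)@np.diag([-1,1,-1]);th=np.linspace(0,2*np.pi,90)
e=(np.array([330,483,175,321])+.5)/1.25-.5
def f(P):
    q=wproj('w3',P+np.c_[.045*np.cos(th),.045*np.sin(th),0*th+.014]@R.T); return np.r_[q.min(0)[0]-e[0],q.max(0)[0]-e[1],q.min(0)[1]-e[2],q.max(0)[1]-e[3]]
r=least_squares(f,[.627,-.095,.0456],diff_step=1e-4);print('round',r.x,r.fun);L=r.x
o=(np.array([(497,172),(665,172),(645,321),(496,318)])+.5)/1.25-.5
K=np.array([(-.045,-.045,.014),(-.045,.045,.014),(.045,.045,.014),(.045,-.045,.014)])
def g(v):
    Q=Rt(v[3],35)@np.diag([-1,1,-1]);return (wproj('w3',v[:3]+K@Q.T)-o).ravel()
r=least_squares(g,[.644,.005,.0455,-.168]);print('square',r.x,r.fun)
Q=Rt(-.168,35)
go((lidp(L,-.168,.033),Q))
"
```

```text
round [ 0.6259 -0.0941  0.0449] [ 0.1017 -0.1013 -0.101   0.1115]
square [ 0.6396  0.0028  0.047  -0.1529] [ 2.4148  1.0926 -0.1263 -2.213  -1.279  -1.6158 -1.2399  2.8865]
now [ 0.5486 -0.0839  0.1527] [3.1381 0.6104 2.9566] w 0.05148804754483502 t 2.25 q [-0.1401  0.0149 -0.7657  0.1801 -0.0223  0.0368]
shift cm [-0.19  0.35 10.  ] turn [-0.0063 -0.0004 -0.0139]
```

Emit:
move_arm([
  [[-0.2,0.3,4],[0,0,-0.014],0.2],
  [[-0.2,0.3,8],[0,0,-0.014],0.2],
  [[-0.2,0.3,9.9],[0,0,-0.014],0.2],
  [[-0.2,0.3,9.9],[0,0,-0.014],-0.2],
  [[-0.2,0.3,9.9],[0,0,-0.014],-1],
  [[-0.2,0.3,9.9],[0,0,-0.014],-1],
  [[-0.2,0.3,9.9],[0,0,-0.014],-1],
  [[-0.2,0.3,9.9],[0,0,-0.014],-1],
])

```text
t: 3.25
tcp_pos: [0.6065, -0.0915, 0.0735]
tool_rot: [-3.135, 0.612, 2.975]
ft_force: [-5.9, 3.7, 8.8]
width: 0.0131
gripper_force: 60.0
```

```bash
python3 -c "
from h import *
go()"
```

```text
now [ 0.6065 -0.0915  0.0735] [-3.1351  0.6117  2.9751] w 0.013099383167159093 t 3.25 q [-0.1393  0.2406 -0.778  -0.0592 -0.0221  0.0223]
```

```bash
python3 -c "
from h import *
go(((.4505,-.139,.17),Rt(-.168,0)))"
```

```text
now [ 0.6065 -0.0915  0.0735] [-3.1351  0.6117  2.9751] w 0.013099383167159093 t 3.25 q [-0.1393  0.2406 -0.778  -0.0592 -0.0221  0.0223]
shift cm [  6.41  -7.37 -16.24] turn [-0.0058  0.6117 -0.0005]
```

Emit:
move_arm([
  [[0,0,-3],[0,0,0],-1],
  [[0,0,-7],[0,0,0],-1],
  [[0,0,-11],[0,0,0],-1],
  [[1,-1.5,-14],[0,0.12,0],-1],
  [[3,-4,-16.2],[0,0.28,0],-1],
  [[5,-6,-16.2],[0,0.45,0],-1],
  [[6.4,-7.4,-16.2],[-0.006,0.612,0],-1],
  [[6.4,-7.4,-16.2],[-0.006,0.612,0],-1],
])

```text
t: 4.25
tcp_pos: [0.4517, -0.1407, 0.1679]
tool_rot: [-3.141, -0.004, 2.971]
ft_force: [-0.1, 0.6, -1.2]
width: 0.0124
gripper_force: 59.5
```

```bash
python3 -c "
from h import *
wshot('w4'); go()
for n in('scene','side'): cv2.imwrite(f'raw_{n}4.png',viewer.get_image(n)[:,:,::-1])
a=cv2.resize(cv2.imread('raw_w4.png')[:, 120:520],(500,500),interpolation=cv2.INTER_CUBIC)
m=C['side'];X=m['R']@np.array([.45,-.139,.1])+m['t'];u=m['mtx']@X;u=(u[:2]/u[2]).astype(int)
b=cv2.imread('raw_side4.png')[u[1]-50:u[1]+50,u[0]-50:u[0]+50]
m=C['scene'];X=m['R']@np.array([.45,-.139,.1])+m['t'];w=m['mtx']@X;w=(w[:2]/w[2]).astype(int)
c=cv2.imread('raw_scene4.png')[w[1]-40:w[1]+40,w[0]-48:w[0]+48]
print(u,w)
o=np.vstack([cv2.resize(b,(300,300),interpolation=cv2.INTER_CUBIC),cv2.resize(c,(300,250),interpolation=cv2.INTER_CUBIC)])
a=cv2.copyMakeBorder(a,0,50,0,0,cv2.BORDER_CONSTANT)
cv2.imwrite('pics/comb4.png',np.hstack([a,o]))"
```

```text
now [ 0.4515 -0.1401  0.1682] [-3.1411 -0.0011  2.9712] w 0.012609200456904076 t 4.3 q [-0.3005  0.191  -0.2795  1.1014 -0.0006 -0.1301]
[334 240] [300 166]
```

View pics/comb4.png

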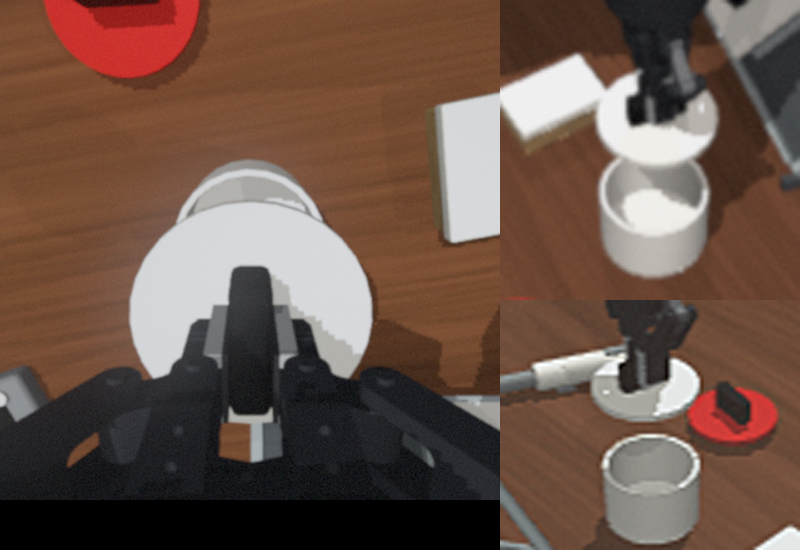

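The lid is held level above the round pot. In the wrist panel the plate spans x 130–373 with its top at y 202, and the pot rim top is at y 168. I'll compute the lid-to-pot offset per camera.

```bash
cat > rel.py <<'E'
from h import *
from scipy.optimize import least_squares
th=np.linspace(0,2*np.pi,180)
circ=lambda x,y,z,r:np.c_[x+r*np.cos(th),y+r*np.sin(th),0*th+z]
def fproj(n,X):
    m=C[n];u=(X@m["R"].T+m["t"])@m["mtx"].T;return u[:,:2]/u[:,2:]
E
python3 - <<'E'
from rel import *
tcp=pickle.load(open('w4.pkl','rb'))[0];print(tcp)
zt=tcp[2]-.020; Z=[zt]
# wrist
px=lambda x,y:((x+.5)/1.25-.5+120,(y+.5)/1.25-.5)
l,t=px(130,202);r,_=px(373,0)
def f(v):
    q=wproj('w4',circ(v[0],v[1],v[2],.045));return [q[:,0].min()-l,q[:,0].max()-r,q[:,1].min()-t]
s=least_squares(f,[.45,-.139,zt],diff_step=1e-4);print('lid wrist',s.x,s.fun, 'zt exp',zt)
lid=s.x
pts=np.array([px(250,168),px(178,222),px(322,220)])
def g(v):
    q=wproj('w4',circ(v[0],v[1],.06,.043));return [min(np.linalg.norm(q-p,axis=1)) for p in pts]
s=least_squares(g,[.45,-.137],diff_step=1e-4);print('pot wrist',s.x,s.fun)
for n,sc,o,le,pe in(('side',3,(284-500/3,190),(597,718,71,165),(599,709)),('scene',3.125,(252-160,126-96),(591,700,None,417),(603,698))):
    cx=lambda x:(x+.5)/sc-.5+o[0]
    def h(x,y,z,r):
        q=fproj(n,circ(x,y,z,r));return (q[:,0].min()+q[:,0].max())/2
    L=h(lid[0],lid[1],zt,.045);P=h(.4505,-.139,.06,.043)
    print(n,'lid obs',cx(sum(le[:2])/2),'pred',L,'pot obs',cx(sum(pe)/2),'pred',P,'dpx/dxy',h(.4605,-.139,.06,.043)-P,h(.4505,-.129,.06,.043)-P)
E
```

```text
[ 0.4517 -0.1407  0.1679]
lid wrist [ 0.4518 -0.1397  0.1477] [-0. -0. -0.] zt exp 0.14787824137172723
pot wrist [ 0.4476 -0.1394] [0.5286 0.9584 1.2803]
side lid obs 336.1666666666667 pred 335.7270033376559 pot obs 335.0 pred 335.1470019064301 dpx/dxy 3.643839073170625 -2.1035893470974543
scene lid obs 298.22 pred 298.83764869376796 pot obs 299.82 pred 300.27743981506126 dpx/dxy -2.757517415738107 2.3299717257548878
```

```bash
python3 -c "
from h import *
go(((.4485,-.1405,.10),Rt(-.168,0)),((.4485,-.1405,.088),Rt(-.168,0)))"
```

```text
now [ 0.4506 -0.1393  0.169 ] [-3.141   0.0006  2.9723] w 0.012435287758017253 t 4.4 q [-0.2995  0.1875 -0.2818  1.1007 -0.0005 -0.1302]
shift cm [ 0.19 -0.15  6.9 ] turn [-0.0006  0.0006 -0.0013]
shift cm [ 0.19 -0.15  8.1 ] turn [-0.0006  0.0006 -0.0013]
```

Emit:
move_arm([
  [[0.2,-0.1,3],[0,0,0],-1],
  [[0.2,-0.1,5],[0,0,0],-1],
  [[0.2,-0.1,6.4],[0,0,0],-1],
  [[0.2,-0.1,6.9],[0,0,0],-1],
  [[0.2,-0.1,7.4],[0,0,0],-1],
  [[0.2,-0.1,7.8],[0,0,0],-1],
  [[0.2,-0.1,8.0],[0,0,0],-1],
  [[0.2,-0.1,8.0],[0,0,0],-1],
])

```text
t: 5.4
tcp_pos: [0.4485, -0.1403, 0.0888]
tool_rot: [-3.141, -0.002, 2.972]
ft_force: [0.1, 0.2, -0.8]
width: 0.0127
gripper_force: 59.5
```

Emit:
move_arm([
  [[0,0,0.15],[0,0,0],-1],
  [[0,0,0.25],[0,0,0],-1],
  [[0,0,0.3],[0,0,0],-1],
  [[0,0,0.3],[0,0,0],-1],
])

```text
t: 5.9
tcp_pos: [0.4485, -0.1403, 0.0859]
tool_rot: [-3.141, -0.002, 2.972]
ft_force: [-0.9, 0.1, 0.1]
width: 0.0128
gripper_force: 59.6
```

Emit:
move_arm([
  [[0,0,0.1],[0,0,0],-1],
  [[0,0,0.1],[0,0,0],-1],
  [[0,0,0.1],[0,0,0],-0.2],
  [[0,0,0.1],[0,0,0],0.2],
  [[0,0,0],[0,0,0],0.2],
])

```text
t: 6.52
tcp_pos: [0.4484, -0.1403, 0.0857]
tool_rot: [-3.141, -0.002, 2.972]
ft_force: [0.0, -0.1, -0.1]
width: 0.0513
gripper_force: 0.0
```

```bash
python3 -c "
from h import *
L=np.array([.643,.0078,.0452]);Q=Rt(-.168,35)
go(((.4485,-.1405,.23),Rt(-.168,0)),(lidp(L,-.168,.13),Q))"
```

```text
now [ 0.4484 -0.1403  0.0857] [-3.1411 -0.0023  2.9724] w 0.051289702447265724 t 6.525 q [-0.3027  0.261  -0.4224  0.8896 -0.0008 -0.1335]
shift cm [  0.01  -0.03 -14.43] turn [-0.0005 -0.0023 -0.0012]
shift cm [-9.22 17.86 -6.63] turn [-0.0008 -0.6132 -0.001 ]
```

Emit:
move_arm([
  [[0,0,-5],[0,0,0],0.2],
  [[0,0,-11],[0,0,0],0.2],
  [[-2,5,-13],[0,-0.12,0],0.2],
  [[-5,10,-12],[0,-0.3,0],0.2],
  [[-8,15,-9],[0,-0.48,0],0.2],
  [[-9.2,17.9,-6.6],[0,-0.61,0],0.2],
  [[-9.2,17.9,-6.6],[0,-0.61,0],0.2],
  [[-9.2,17.9,-6.6],[0,-0.61,0],0.2],
])

```text
t: 7.52
tcp_pos: [0.5683, 0.0214, 0.1504]
tool_rot: [-3.14, 0.606, 2.975]
ft_force: [-0.7, 0.2, 0.4]
width: 0.0513
gripper_force: 0.0
```

```bash
python3 -c "
from h import *
arm.get_obs(); wshot('w5'); 
for n in('scene','side'): cv2.imwrite(f'raw_{n}5.png',viewer.get_image(n)[:,:,::-1])
for n in('w3','w5'):
    im=cv2.imread(f'raw_{n}.png');g=im.max(2);m=(g<45).astype(np.uint8)
    k,_,st,ce=cv2.connectedComponentsWithStats(m)
    print(n,[(s.tolist(),c.round(1).tolist()) for s,c in zip(st[1:],ce[1:]) if 300<s[4]<6000 and s[1]<300])
L=np.array([.6434,.0075,.0450]);Q=Rt(-.168,35)
go((lidp(L,-.168,.13),Q),(lidp(L,-.168,.0335),Q))"
```

```text
w3 [([0, 155, 36, 31, 506], [13.8, 172.2]), ([597, 169, 43, 69, 2457], [620.8, 203.8]), ([452, 171, 34, 68, 1848], [468.4, 204.0]), ([3, 289, 33, 75, 720], [19.1, 326.5])]
w5 [([451, 174, 35, 69, 1886], [467.3, 207.5])]
now [0.5701 0.0203 0.1525] [-3.1413  0.6086  2.9721] w 0.05153491945024008 t 7.675 q [ 0.1195  0.0519 -0.7207  0.2094 -0.164   0.2393]
shift cm [ 0.07 -0.04  0.07] turn [-0.0012 -0.0023 -0.0013]
shift cm [ 0.05 -0.03  9.72] turn [-0.0012 -0.0023 -0.0013]
```

```bash
python3 -c "
from h import *
print(pickle.load(open('w5.pkl','rb')),pickle.load(open('w3.pkl','rb')))
for n in('w3','w5'):
    g=cv2.imread(f'raw_{n}.png').max(2)
    for v in(180,190,205,220,235): print(n,v,g[v,255:400:3].tolist())
"
```

```text
(array([0.5683, 0.0214, 0.1504]), array([-3.1402,  0.6057,  2.9749])) (array([ 0.5484, -0.0845,  0.1523]), array([3.1378, 0.6096, 2.955 ]))
w3 180 [103, 104, 104, 104, 194, 217, 216, 217, 216, 216, 216, 217, 217, 217, 217, 217, 219, 216, 217, 215, 102, 67, 65, 65, 59, 62, 65, 155, 158, 160, 190, 218, 217, 217, 216, 217, 216, 216, 216, 217, 217, 216, 212, 87, 106, 176, 161, 91, 145]
w3 190 [104, 104, 104, 178, 217, 217, 216, 217, 217, 216, 217, 217, 218, 218, 216, 217, 217, 217, 218, 215, 101, 70, 69, 64, 64, 64, 64, 160, 166, 169, 194, 218, 220, 219, 220, 219, 218, 218, 219, 218, 218, 219, 219, 213, 108, 177, 150, 94, 164]
w3 205 [102, 104, 104, 181, 216, 218, 218, 217, 217, 219, 218, 218, 219, 217, 219, 219, 218, 218, 217, 217, 123, 71, 72, 73, 69, 66, 61, 161, 169, 168, 214, 220, 219, 218, 219, 219, 220, 219, 218, 219, 218, 220, 220, 210, 141, 176, 123, 96, 192]
w3 220 [95, 103, 105, 104, 128, 215, 216, 217, 218, 217, 217, 217, 217, 218, 217, 218, 217, 218, 216, 216, 143, 68, 69, 65, 62, 65, 60, 160, 167, 167, 214, 219, 218, 220, 220, 219, 220, 220, 219, 219, 219, 220, 183, 96, 159
[... 760 characters left out ...]
7, 217, 217, 217, 218, 218, 218, 218, 217, 218, 217, 218, 219, 214, 79, 78, 79, 74, 73, 73, 71, 163, 168, 169, 195, 219, 218, 219, 218, 218, 218, 219, 218, 218, 220, 218, 219, 218, 123, 78, 94, 176, 177, 98, 92, 92, 92]
w5 220 [217, 217, 217, 217, 217, 217, 216, 217, 219, 217, 217, 219, 218, 217, 218, 213, 92, 74, 76, 75, 72, 66, 74, 164, 169, 166, 195, 219, 219, 219, 218, 219, 220, 218, 219, 220, 219, 219, 220, 214, 78, 88, 112, 182, 160, 87, 88, 89, 88]
w5 235 [216, 215, 217, 218, 218, 217, 216, 218, 217, 218, 217, 218, 218, 217, 218, 216, 103, 70, 68, 69, 67, 62, 89, 215, 219, 219, 219, 219, 218, 219, 219, 219, 218, 220, 219, 219, 219, 219, 219, 202, 67, 93, 144, 182, 120, 91, 91, 90, 89]
```

Emit:
move_arm([
  [[0,-0.35,4],[0,0,0],0.2],
  [[0,-0.35,8],[0,0,0],0.2],
  [[0,-0.35,9.7],[0,0,0],0.2],
  [[0,-0.35,9.7],[0,0,0],0.2],
  [[0,-0.35,9.7],[0,0,0],-0.3],
  [[0,-0.35,9.7],[0,0,0],-1],
  [[0,-0.35,9.7],[0,0,0],-1],
  [[0,-0.35,9.7],[0,0,0],-1],
])

```text
t: 8.68
tcp_pos: [0.6236, 0.0078, 0.0734]
tool_rot: [-3.141, 0.61, 2.973]
ft_force: [-4.8, -1.0, 6.2]
width: 0.0128
gripper_force: 59.5
```

```bash
python3 -c "
from h import *
go(((.4337,.2385,.19),Rt(.207,0)))"
```

```text
now [0.6236 0.0078 0.0734] [-3.1411  0.61    2.9725] w 0.01283208308330825 t 8.675 q [ 0.0788  0.2595 -0.7413 -0.0255 -0.1415  0.2046]
shift cm [ 11.84  19.53 -22.51] turn [-0.1151  0.6027 -0.3644]
```

Emit:
move_arm([
  [[0,0,-3],[0,0,0],-1],
  [[0,0,-7],[0,0,0],-1],
  [[0,0,-12],[0,0,0],-1],
  [[2,4,-16],[-0.02,0.12,-0.07],-1],
  [[5,9,-19],[-0.05,0.27,-0.16],-1],
  [[8,14,-21.5],[-0.08,0.42,-0.25],-1],
  [[11,18.5,-22.5],[-0.11,0.56,-0.34],-1],
  [[11.8,19.5,-22.5],[-0.115,0.603,-0.364],-1],
])

```text
t: 9.68
tcp_pos: [0.4337, 0.2409, 0.1895]
tool_rot: [3.14, -0.004, -2.93]
ft_force: [0.0, -0.4, -1.2]
width: 0.0128
gripper_force: 59.7
```

Emit:
move_arm([
  [[0,0,0],[0,0,0],-1],
  [[0,0,1],[0,0,0],-1],
  [[0,0,1.5],[0,0,0],-1],
  [[0,0,1.5],[0,0,0],-1],
  [[0,0,1.5],[0,0,0],-1],
])

```text
t: 10.3
tcp_pos: [0.4342, 0.2378, 0.1744]
tool_rot: [3.141, -0.002, -2.936]
ft_force: [-0.5, -0.1, -1.0]
width: 0.0128
gripper_force: 59.7
```

```bash
python3 -c "
from h import *
wshot('w6'); go()
for n in('scene','side'): cv2.imwrite(f'raw_{n}6.png',viewer.get_image(n)[:,:,::-1])
a=cv2.resize(cv2.imread('raw_w6.png')[:320, 150:490],(510,480),interpolation=cv2.INTER_CUBIC)
def crop(f,n,P,hw,size):
    m=C[n];X=m['R']@np.array(P)+m['t'];u=m['mtx']@X;u=(u[:2]/u[2]).astype(int)
    print(n,u-hw);return cv2.resize(cv2.imread(f)[u[1]-hw[1]:u[1]+hw[1],u[0]-hw[0]:u[0]+hw[0]],size,interpolation=cv2.INTER_CUBIC)
b=crop('raw_side6.png','side',(.434,.239,.1),np.array((48,40)),(288,240))
c=crop('raw_scene6.png','scene',(.434,.239,.1),np.array((48,40)),(288,240))
d=crop('raw_side5.png','side',(.4485,-.14,.05),np.array((40,20)),(240,120))
e=crop('raw_scene5.png','scene',(.4485,-.14,.05),np.array((40,20)),(240,120))
bot=np.hstack([d,e,np.zeros((120,318,3),np.uint8)])
cv2.imwrite('pics/comb6.png',np.vstack([np.hstack([a,np.vstack([b,c])]),bot]))"
```

```text
now [0.4342 0.2379 0.1745] [ 3.1407 -0.0015 -2.9354] w 0.012947207190291125 t 10.35 q [ 0.5005  0.2236 -0.2191  1.1292  0.0013  0.2943]
side [213 108]
scene [369 202]
side [294 233]
scene [260 160]
```

View pics/comb6.png

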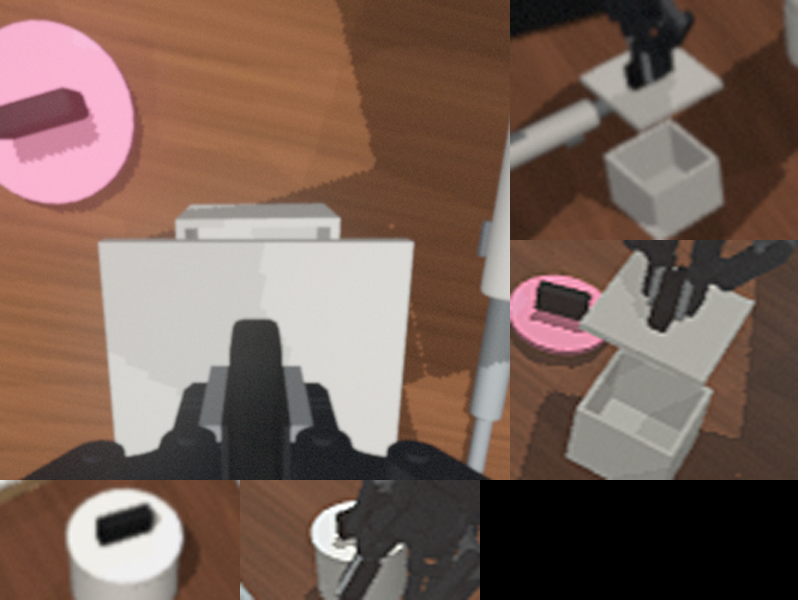

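The round lid looks flat on its pot. In the wrist panel the square lid's near edge runs (99,241)–(413,240) and the pot rim's near edge runs (176,219)–(341,218), nearly parallel. I'll compute the offset.

```bash
python3 -c "
from rel import *
tcp,rot=pickle.load(open('w6.pkl','rb'));print(tcp,rot)
P=lambda x,y,z:wz('w6',((x+.5)/1.5-.5+150,(y+.5)/1.5-.5),z,1.0)
d=[]
for (a,b,z,h) in(((99,241),(413,240),tcp[2]-.020,.045),((176,219),(341,218),.06,.038)):
    A,B=P(*a,z),P(*b,z);u=(B-A)/np.linalg.norm(B-A);n=np.array([u[1],-u[0],0])
    c=(A+B)/2+n*h;print('len',np.linalg.norm(B-A),'centre',c,'yaw',np.arctan2(n[1],n[0]))
# fixed cams horizontal extents: lid (l,r), pot (l,r)
def sq(x,y,z,h,yaw): 
    c,s=np.cos(yaw),np.sin(yaw);K=h*np.array([(-1,-1),(-1,1),(1,1),(1,-1)])@np.array([[c,s],[-s,c]]);return np.c_[K+[x,y],[z]*4]
for n,o,lo,po,off in(('side',(213,108),(581,722),(606,722),(510,0)),('scene',(369,202),(581,754),(566,713),(510,240))):
    cx=lambda p:((p-off[0])+.5)/3-.5+o[0]
    f=lambda *a:fproj(n,sq(*a))[:,0]
    L=f(tcp[0],tcp[1],tcp[2]-.02,.045,.207);Q=f(.4337,.2395,.06,.038,.207) if n=='side' else np.r_[f(.4337,.2395,.06,.038,.207),f(.4337,.2395,0,.038,.207)]
    D=[(f(.4337+a,.2395+b,.06,.038,.207)-f(.4337,.2395,.06,.038,.207)).mean() for a,b in((.01,0),(0,.01))]
    print(n,'lid obs',cx(lo[0]),cx(lo[1]),'pred',L.min(),L.max(),'pot obs',cx(po[0]),cx(po[1]),'pred',Q.min(),Q.max(),'d/cm',D)
"
```

```text
[0.4342 0.2378 0.1744] [ 3.1408 -0.0016 -2.9356]
len 0.08936627704017115 centre [0.4335 0.2385 0.1544] yaw 0.2099961461900144
len 0.07604915092795883 centre [0.433  0.2399 0.06  ] yaw 0.2128656453121511
side lid obs 236.33333333333334 283.3333333333333 pred 235.52151882928115 282.7666135291796 pot obs 244.66666666666666 283.3333333333333 pred 243.62521979204294 281.5243406110034 d/cm [np.float64(3.24293392823553), np.float64(-1.4672158194735943)]
scene lid obs 392.3333333333333 450.0 pred 392.638941611477 450.7381346673738 pot obs 387.3333333333333 436.3333333333333 pred 388.0793507536952 437.14412576740096 d/cm [np.float64(-2.7085226947856), np.float64(3.650896473234667)]
```

Emit:
move_arm([
  [[-0.1,0.2,3.5],[0,0,0],-1],
  [[-0.1,0.2,5.5],[0,0,0],-1],
  [[-0.1,0.2,7],[0,0,0],-1],
  [[-0.1,0.2,7.5],[0,0,0],-1],
  [[-0.1,0.2,8],[0,0,0],-1],
  [[-0.1,0.2,8.4],[0,0,0],-1],
  [[-0.1,0.2,8.6],[0,0,0],-1],
  [[-0.1,0.2,8.6],[0,0,0],-1],
])

```text
t: 11.45
tcp_pos: [0.4345, 0.2403, 0.0882]
tool_rot: [3.141, -0.002, -2.935]
ft_force: [-0.6, -0.5, -1.5]
width: 0.0123
gripper_force: 59.7
```

No contact, so the plug is inside. I'll lower it the rest of the way, release, and retreat.

Emit:
move_arm([
  [[0,0,0.15],[0,0,0],-1],
  [[0,0,0.25],[0,0,0],-1],
  [[0,0,0.3],[0,0,0],-1],
  [[0,0,0.3],[0,0,0],-1],
])

```text
t: 11.95
tcp_pos: [0.4345, 0.2403, 0.0856]
tool_rot: [3.141, -0.002, -2.935]
ft_force: [-2.6, -1.0, 5.0]
width: 0.0127
gripper_force: 60.6
```

Emit:
move_arm([
  [[0,0,0],[0,0,0],-0.2],
  [[0,0,0],[0,0,0],0.2],
  [[0,0,0],[0,0,0],0.2],
  [[0,0,-4],[0,0,0],0.2],
  [[0,0,-9],[0,0,0],0.2],
  [[0,0,-13],[0,0,0],0.2],
  [[0,0,-13],[0,0,0],0.2],
  [[0,0,-13],[0,0,0],0.2],
])

```text
t: 12.95
tcp_pos: [0.4345, 0.2401, 0.2146]
tool_rot: [3.141, -0.003, -2.935]
ft_force: [-0.2, 0.8, -0.4]
width: 0.0512
gripper_force: 0.0
```

```bash
python3 - <<'E'
from rel import *
wshot('w7'); go()
for n in('scene','side'): cv2.imwrite(f'raw_{n}7.png',viewer.get_image(n)[:,:,::-1])
# white mask of lid plate in wrist image: fit quadrilateral, expect 90 mm square at z=.066
im=cv2.imread('raw_w7.png');m=((im.min(2)>130)).astype(np.uint8)
u=wproj('w7',[.434,.2405,.066])[0]
cs,_=cv2.findContours(m,cv2.RETR_EXTERNAL,cv2.CHAIN_APPROX_NONE)
for c in cs:
    if cv2.contourArea(c)>3000 and np.linalg.norm(c.reshape(-1,2).mean(0)-u)<60:
        q=cv2.boxPoints(cv2.minAreaRect(c)); w=np.array([wz('w7',p,.066,1.) for p in q]);
        print('area',cv2.contourArea(c),'corners',q.round(1).tolist(),'ctr',w.mean(0),'sides',np.linalg.norm(w-np.roll(w,1,0),axis=1))
# round lid: side camera white blob
im=cv2.imread('raw_side7.png')
for n,X in(('side',(.4485,-.14,.066)),):
    e=fproj(n,circ(*X,.045));p=fproj(n,circ(.4485,-.14,0,.043));print('round pred x',e[:,0].min(),e[:,0].max(),'top y',e[:,1].min(),'bottom',p[:,1].max())
    f=((im.min(2)>110)).astype(np.uint8);k,lab,st,ce=cv2.connectedComponentsWithStats(f);c=fproj(n,np.array([[*X]]))[0].round().astype(int)
    print('obs',[s.tolist() for s,cc in zip(st[1:],ce[1:]) if np.linalg.norm(cc-c)<25 and s[4]>100])
E
```

```text
now [0.4342 0.24   0.2141] [ 3.1414 -0.0037 -2.9349] w 0.05098379104619335 t 13.0 q [ 0.5041  0.2043 -0.1391  1.2308  0.0013  0.2974]
area 11794.0 corners [[263.0, 131.0], [378.0, 131.0], [378.0, 238.0], [263.0, 238.0]] ctr [0.4339 0.241  0.066 ] sides [0.0901 0.0897 0.0901 0.098 ]
round pred x 315.5400045703964 353.7023839638762 top y 234.9442897053379 bottom 280.9302325811292
obs [[316, 236, 39, 47, 1295]]
```

```bash
python3 -c "
from rig import job
print(job.job_done())"
```

```text
the job is handed in; nothing more can be done
None
```

I put the round lid on the round pot and the square lid on the square pot. Both measured flat and fully home in the last images. I did not touch the spare lid or the other items, and I handed the job in at about 13 s. No verdict came back.

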